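# Slide a locked candle-jar carriage to its end stop

## Task

Move the candle jar to the cooling end of its slide: press the black lock button on the carriage down, keep it down and push the carriage along the rail until it is fully home against the end stop by the fan, then let the button spring up so that the carriage is locked there, and come clear. Use the fingertips only: do not touch, lift or tip the jar that rides on the carriage, and leave the other jars and things on the table where they are.

Things in the scene. Friction and masses are not known exactly. Their poses are not given: they have to be found in the camera images.
- button_top (a point): centre of the top of the lock button: a black ribbed pad, 38 mm along the rail by 32 mm across, standing 14 mm proud of the deck of the sliding carriage, near the deck's end that is farther from the fan, and riding with the carriage. x, y, z axes as those of slide. Released, its top is 60 mm above the work surface; fully down, 52 mm. The push face stands 23 mm from this point, in the direction of travel
- lock_button (a joint): how far the lock button is pressed, m: 0 released (up), 0.008 fully down. Spring: about 2 N to start, 5 N when fully down. Pressed 6 mm or more, the carriage is free to slide; let go, it springs up and locks the carriage in the nearest of a row of notches 14 mm apart (with 2 mm play either way)
- carriage (a joint): how far the carriage has slid along the rail, m: 0 at the far end from the fan, 0.168 hard against the end stop (where the lock also has a notch). Grows along +y of slide. The locked carriage starts within 2 mm of 0. Unlocked, about 3 N to 5 N move it
- push_face (a point): a point on the upright flat face of the carriage's aluminium jar block that looks back over the button: block 100 mm wide across the rail, 129 mm along it, its top 78 mm above the work surface; the deck is 46 mm above the work surface. The point is in the middle of the face's width, 70 mm above the work surface; the face can be pushed with the outside of a finger in the direction of travel
- end_stop (a point): centre of the face of the dark steel end stop that the carriage's front end meets, 60 mm above the work surface; just behind it (y 248 to 282 mm from the slide's origin) is the small black cooling fan, up to 150 mm high
- slide: the fixed slide: grey base plate 120 mm by 515 mm with the steel rail; origin on the work surface under the middle of the rail; its +y axis points along the rail from the start end to the end stop and fan: the direction of travel; z up. Fixed, but it stands elsewhere and turned each time (up to 0.5 rad)
- jar: low filled amber candle jar, 63 mm in diameter, 45 mm high, origin at the centre of its underside; loose, standing in the round well (16 mm deep) of the carriage's block, its rim 107 mm above the work surface, its nearest side 54 mm beyond the push face; its axis +z is up
- jar_a: filled amber candle jar, loose, upright, a bystander; 72 mm in diameter, 85 mm high; origin under its centre
- jar_b: filled amber candle jar, loose, upright, a bystander; 72 mm in diameter, 70 mm high; origin under its centre
- jar_c: filled amber candle jar, loose, upright, a bystander; 72 mm in diameter, 85 mm high; origin under its centre
- tealight_a: tealight in a metal cup, loose bystander, 40 mm in diameter, 18 mm high; origin under its centre
- tealight_b: another such tealight, loose bystander, 40 mm in diameter, 18 mm high
- jar_lid: black jar lid lying flat, loose bystander, 68 mm in diameter, 14 mm high
- wick_bar: flat wooden wick-centring stick, loose bystander, 110 mm (its y) by 14 mm by 6 mm
- jar_well (a point): centre of the floor of the round well in the carriage's block, in which the jar stands (66 mm wide), 62 mm above the work surface; 85 mm from the push face, in the direction of travel; rides with the carriage
Not all that is in view belongs to the job. What is shaped like the jar but purple is not meant.

How it is judged (in metres and radians):
On the way, in this order (a step that is already met when the one before it is completed fails the run):
1. the lock button is pressed down before the carriage has moved off (value of joint lock_button above 0.005 m and value of joint carriage below 0.05 m), for 0.1 s.
2. the carriage reaches the end stop with the button still held down (value of joint lock_button above 0.004 m and value of joint carriage above 0.164 m), for 0.05 s.
At the end, for the whole second after the job is handed in: the carriage is within 5 mm of its end stop and at rest, the lock button is up again (within 1.5 mm) so that it is locked, the jar stands upright in its well, and the robot is clear (value of joint carriage above 0.163 m and value of joint lock_button below 0.0015 m and z of jar in the frame of jar_well below 0.004 m and horizontal distance between jar and jar_well below 0.006 m and angle between jar's own z axis and vertical below 0.1 rad and linear speed of jar below 0.02 m/s); the robot touches nothing.
It fails at once if the jar on the carriage is touched by the robot (contact force between any of the fingers, the arm and jar above 0.5 N).
It fails at once if the jar is lifted out of its well or tipped (z of jar in the frame of jar_well above 0.01 m or angle between jar's own z axis and vertical above 0.3 rad).
It fails at once if a bystander is moved more than 25 mm or lifted (distance of any of jar_a, jar_b, jar_c, tealight_a, tealight_b, jar_lid, wick_bar from where it was at the start of the episode above 0.025 m).
It also fails if it takes over 35 s, if anything falls off the work surface, if the arm or the gripper's body presses on something with over 40 N, if the wrist force passes 120 N, or if a joint passes its speed limit or range.

## Robot

A 6-joint arm with a two-finger parallel gripper is mounted at the origin on the work surface. World frame = base frame: x ahead of the robot, y to its left, z up, the work surface at z = 0. Lengths are in mm, angles in rad, forces in N, time in s.
With the tool pointing down it reaches from about 350 to 775 mm from the base axis. Payload 7.3 kg.
Tool frame: the origin (TCP) lies midway between the tips of the shut fingers; the grasp point (between the pads) lies 19 mm behind it; x points along the fingers, y is the direction in which the jaws open and shut, and the axes are right-handed (so a half turn about x gives the same grasp; the last joint's range is limited). The gripper opens to 92 mm and grips with 3 to 60 N. Pads are 19 mm wide; open, the fingers measure 130 mm over their backs; the gripper's body (75 mm by 190 mm) begins 47 mm behind the grasp point.
Start: joints at [-1.262, 0.342, 1.524, -0, 1.275, -0.146], TCP at [230.649, -471.646, 187.041] pointing down, gripper open.
Joint ranges: [-2.53, 2.53], [-0.77, 2.02], [0.04, 2.7], [-1, 4.14], [0.28, 2.66], [-3.11, 3.11]. Speed limits (rad/s): [2.57, 2.57, 3.14, 3.14, 3.14, 3.14].

## Interface

Orientations are given as [roll, pitch, yaw] about the fixed x, y, z axes, in that order (R = Rz(yaw) Ry(pitch) Rx(roll)).
In Python, from plant import get_obs, capture, close_job gives the robot as it stands. The module is installed in compiled form; this text tells all that it offers.
- The arm moves only by the tool send_rows, never from a script. Its argument "moves" is a list of rows, each a list of 4 numbers: the shift along the tool's x, y, z in mm, then the turn about the tool's x in degrees. In form: [[tx, ty, tz, yaw], ...]. A call has 1 to 8 rows; each row shifts and turns the commanded pose from where the row before left it, along the tool's axes as they then stand; what a row does not reach is not made up. A row lasts 1/8 s, in which the tool goes at most 62.5 mm and 10.7 degrees, less where a joint would pass 70% of its speed; a pose out of reach is approached as far as the arm can. A call with a gripper value outside its range is refused whole. "hand" is the opening, from 0 (shut) to 1 (fully open), set as the call begins (left out, the last holds). The fingers move at their own pace and stop on an object; the grip force is fixed at half the most. Time passes only in rows, so rows that do not move let the fingers close. It gives the time, the measured TCP pose, the force and the opening at its end, in the units of the state.
- get_obs(): the state, without advancing time (a new reading comes with each control period).
- capture(name): name is "side" or "top"; returns a dict with "image" (420x560x3 uint8, red, green, blue), "K" (3x3 intrinsics, pixels), "position" and "attitude" of the camera in the world. Camera axes: x right, y down, z forward; pixel columns grow to the right and rows downward; lengths in mm; the calibration is good to about 2 mm. A picture is of the moment at which its call begins. There is no depth.
- close_job(): hands the job in, once; it reports no verdict.
The state is a dict: "time": time; "joint_positions": joint angles; "dq": joint speeds; "tau": joint torques, N m; "tool_pos": TCP position; "tcp_rot": TCP orientation; "contact_force": force on the tool from outside, world axes, zero at the start; "moment": the same for the moment, N m; "grip_width": finger opening in mm.
Only numpy, scipy, OpenCV 4.12 (cv2) and the standard library are available. Lean on these libraries where they do the work, as an engineer would, in place of code of your own. Each camera call takes 0.05 s, during which the arm holds its last target. There are 200 camera calls.

## Working session

There is one attempt and no reset: what is moved stays moved. The work goes in short steps, Python scripts to look and compute and a tool call to move; the robot and the scene stay as the last step left them, time stands still between calls to the robot, and variables do not carry over. Pictures are saved under pics/ and viewed, about 8 in all and at most 12, crops included, and the job is handed in when it is done.

Besides the shell and the picture viewer there is one more tool, called after "Call:" by a JSON object that holds its "method" and its "body". send_rows: Moves the arm, as the interface text tells. Its arguments: {"type":"object","properties":{"moves":{"type":"array","items":{"type":"array","items":{"type":"number"}}},"hand":{"type":"number"}},"required":["moves"]}

```bash
mkdir -p pics
python3 - <<'E'
from plant import *
import cv2,numpy as np,pickle
o=get_obs();print({k:np.round(v,3) for k,v in o.items()})
d={}
for n in("top","side"):
    c=capture(n);d[n]=c;cv2.imwrite(f"pics/{n}0.png",c["image"][:,:,::-1]);print(n,c["K"],c["position"],c["attitude"])
pickle.dump(d,open("c0.pkl","wb"))
E
```

```text
{'time': np.float64(0.0), 'joint_positions': array([-1.262,  0.343,  1.525, -0.   ,  1.275, -0.146]), 'dq': array([-0.   , -0.002, -0.002,  0.   ,  0.   ,  0.   ]), 'tau': array([-1.0000e-03, -4.3124e+01, -2.4422e+01,  7.2000e-02,  5.6000e-02,
       -0.0000e+00]), 'tool_pos': array([ 230.504, -471.181,  186.341]), 'tcp_rot': array([-1.715,  1.569,  1.881]), 'contact_force': array([ 0.25 , -0.231, -0.54 ]), 'moment': array([-0.018, -0.014,  0.045]), 'grip_width': np.float64(92.202)}
top [[472.46806658   0.         281.57133481]
 [  0.         472.46806658 211.52522927]
 [  0.           0.           1.        ]] [392.43873152  70.14286735 969.73634031] [-2.98196529 -0.00723245 -1.57318688]
side [[425.6929805    0.         286.14988145]
 [  0.         425.6929805  212.50732825]
 [  0.           0.           1.        ]] [ 396.49602708 -476.41685476  721.38859639] [-2.43113012  0.01129117 -0.30253644]
```

View pics/top0.png

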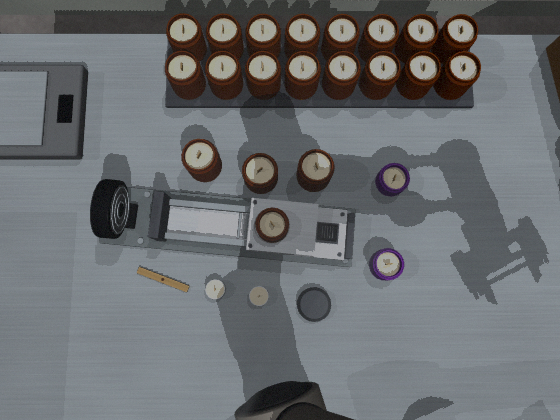

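View pics/side0.png

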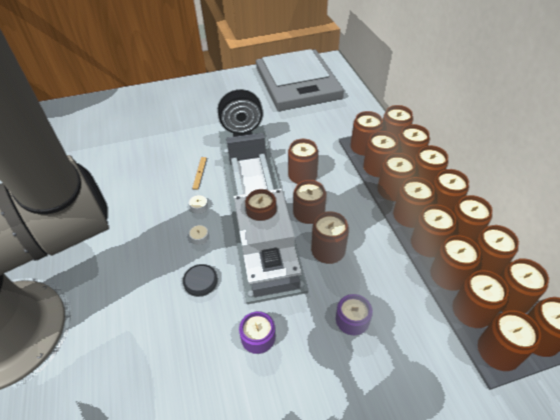

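The top view shows the carriage with the amber jar at (272,225), the black button at (327,233) and the fan at (110,208). In the side view, the jar is at (261,204), the button at (270,258) and the fan at (240,112). There are look-alikes: purple jars at (393,179) and (387,264) in top, and amber bystanders at (200,158), (260,172) and (315,168). Only the low amber jar sits in the carriage's well. I'll confirm with an enlarged crop.

```bash
cat > h.py <<'E'
import numpy as np,cv2,pickle
from scipy.spatial.transform import Rotation as R
def ray(c,uv):
    d=np.linalg.inv(c["K"])@[uv[0],uv[1],1]; return np.array(c["position"]),R.from_euler("xyz",c["attitude"]).as_matrix()@d
def atz(c,uv,z):
    p,d=ray(c,uv); return p+d*(z-p[2])/d[2]
def proj(c,P):
    q=R.from_euler("xyz",c["attitude"]).as_matrix().T@(np.array(P)-c["position"]);q=c["K"]@q;return q[:2]/q[2]
E
python3 - <<'E'
from h import *
d=pickle.load(open("c0.pkl","rb"))
a=d["top"]["image"][180:280,230:370,::-1];b=d["side"]["image"][170:310,210:330,::-1]
A=cv2.resize(a,None,fx=5,fy=5,interpolation=2)[:500,:700]
cv2.imwrite("pics/c1.png",A);cv2.imwrite("pics/c2.png",cv2.resize(b,None,fx=4,fy=4,interpolation=2))
# dark blob centroids of button
for n,(x0,y0,x1,y1) in dict(top=(312,218,342,248),side=(254,242,288,274)).items():
    g=cv2.cvtColor(d[n]["image"],cv2.COLOR_RGB2GRAY)[y0:y1,x0:x1]
    k,l,s,c=cv2.connectedComponentsWithStats((g<75).astype(np.uint8));i=1+np.argmax(s[1:,4]);print(n,s[i]+[x0,y0,0,0,0],c[i]+[x0,y0],atz(d[n],c[i]+[x0,y0],60))
E
```

```text
top [316 222  23  22 424] [326.75943396 232.21226415] [498.17551884 -24.268543    60.        ]
side [262 248  20  20 275] [271.21090909 257.56363636] [498.90485315 -28.99594089  60.        ]
```

View pics/c1.png

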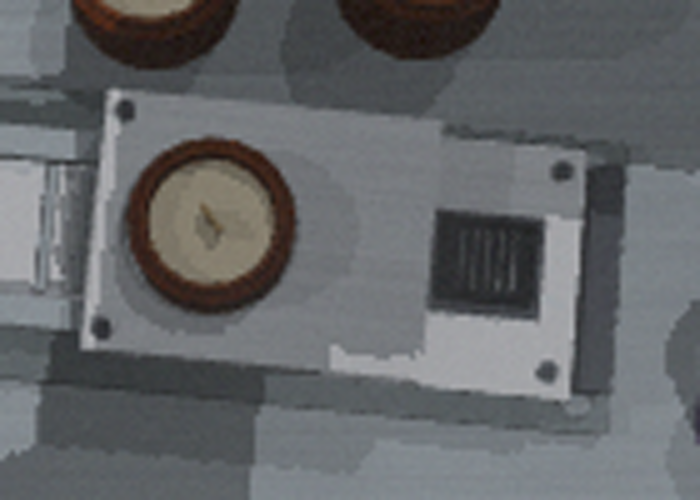

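View pics/c2.png

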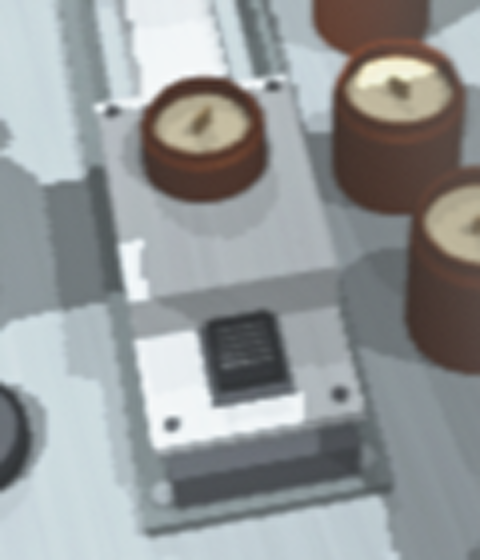

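The crop confirms it: a low amber jar in the block's well at crop (210,224), the push-face edge at x≈435, and the ribbed black button at (488,263). Next I'll work out the slide axis and check the sizes.

Run:
```python
from h import *
d=pickle.load(open("c0.pkl","rb"))
T=lambda x,y,z:atz(d["top"],(x/5+230-.4,y/5+180-.4),z)
S=lambda x,y,z:atz(d["side"],(x/4+210-.4,y/4+170-.4),z)
def show(n,P):
    a,b,c,e=P  # far-left,near-left,near-right,far-right  (far=toward fan)
    u=(a-b+e-c)/2;w=(c-b+e-a)/2
    print(n,np.mean(P,0).round(1),"len",np.linalg.norm(u).round(1),"wid",np.linalg.norm(w).round(1),"yaw dir",np.arctan2(u[1],u[0]).round(4),"near mid",((b+c)/2).round(1))
show("T block",[T(107,90,78),T(443,120,78),T(420,371,78),T(83,347,78)])
show("S block",[S(98,106,78),S(130,303,78),S(338,266,78),S(283,80,78)])
show("T btn",[T(437,210,60),T(545,218,60),T(540,318,60),T(430,308,60)])
show("S btn",[S(202,318,60),S(214,392,60),S(288,386,60),S(275,311,60)])
print("Tjar",T(213,224,107),"Sjar",S(204,120,107))
# jars tops
for n,uv,z in(("a",(200,156),85),("b",(260,171),70),("c",(316,167),85),("p1",(393,178),45),("p2",(387,263),45),("fan",(108,208),80)):print(n,atz(d["top"],uv,z).round(0))
o=R.from_euler("xyz",[-1.715,1.569,1.881]).as_matrix();print(o.round(3))
```

```text
T block [508.5  62.1  78. ] len 128.5 wid 97.8 yaw dir 1.4885 near mid [503.2  -1.9  78. ]
S block [507.6  60.8  78. ] len 127.1 wid 98.4 yaw dir 1.4756 near mid [501.5  -2.5  78. ]
T btn [498.1 -25.1  60. ] len 42.4 wid 38.7 yaw dir 1.4864 near mid [496.3 -46.2  60. ]
S btn [498.2 -28.3  60. ] len 42.9 wid 34.6 yaw dir 1.4289 near mid [495.2 -49.6  60. ]
Tjar [507.33559425  80.88373098 107.        ] Sjar [509.71268244  77.42078815 107.        ]
a [644. 221.  85.]
b [618. 105.  70.]
c [622.  -3.  85.]
p1 [ 609. -161.   45.]
p2 [ 439. -142.   45.]
fan [543. 394.  80.]
[[-0.001  0.439 -0.899]
 [ 0.002 -0.899 -0.439]
 [-1.    -0.002 -0.   ]]
```

Call:
{"method": "send_rows", "body": {"moves": [[0,0,0,-10],[0,0,0,-10],[0,0,0,-10],[0,0,0,-10],[0,0,0,-10],[0,0,0,-9],[0,0,0,0]], "hand": 0}}

```text
time: 0.98
tool_pos: [230.6, -471.4, 186.7]
tcp_rot: [-2.731, 1.57, 1.894]
contact_force: [0.5, -0.0, -0.3]
grip_width: 26.5
```

Call:
{"method": "send_rows", "body": {"moves": [[0,23,-47,0],[0,23,-47,0],[0,23,-47,0],[0,23,-47,0],[0,23,-47,0],[0,23,-47,0],[0,23,-47,0],[0,23,-47,0]]}}

```text
time: 1.98
tool_pos: [447.0, -111.3, 187.1]
tcp_rot: [0.845, 1.57, -0.816]
contact_force: [0.4, -1.1, 0.0]
grip_width: 0.3
```

Call:
{"method": "send_rows", "body": {"moves": [[0,23,-47,0],[0,22,-45,0],[20,0,0,0],[30,0,0,0],[30,0,0,0],[0,0,0,0],[0,0,0,0]]}}

```text
time: 2.85
tool_pos: [499.8, -25.3, 108.0]
tcp_rot: [1.378, 1.569, -0.281]
contact_force: [0.5, 0.6, 0.3]
grip_width: 0.1
```

Run:
```python
from plant import *
from h import *
o=get_obs();print({k:np.round(v,3) for k,v in o.items() if k in("time","tool_pos","tcp_rot","contact_force","grip_width")})
print(R.from_euler("xyz",o["tcp_rot"]).as_matrix().round(3))
d={n:capture(n) for n in("top","side")};pickle.dump(d,open("c1.pkl","wb"))
for n in d: print(n,proj(d[n],o["tool_pos"]))
a=cv2.resize(d["side"]["image"][170:310,210:330,::-1],None,fx=4,fy=4,interpolation=2)
b=cv2.resize(d["top"]["image"][180:280,280:360,::-1],None,fx=4,fy=4,interpolation=2)
z=np.zeros((560,800,3),np.uint8);z[:,:480]=a;z[:400,480:]=b;cv2.imwrite("pics/c3.png",z)
```

```text
{'time': np.float64(2.85), 'tool_pos': array([499.757, -25.291, 107.984]), 'tcp_rot': array([ 1.378,  1.569, -0.281]), 'contact_force': array([0.538, 0.624, 0.265]), 'grip_width': np.float64(0.057)}
[[ 0.001  0.996 -0.088]
 [-0.    -0.088 -0.996]
 [-1.     0.001  0.   ]]
top [329.95334264 228.33548175]
side [270.08763645 240.57556865]
```

View pics/c3.png

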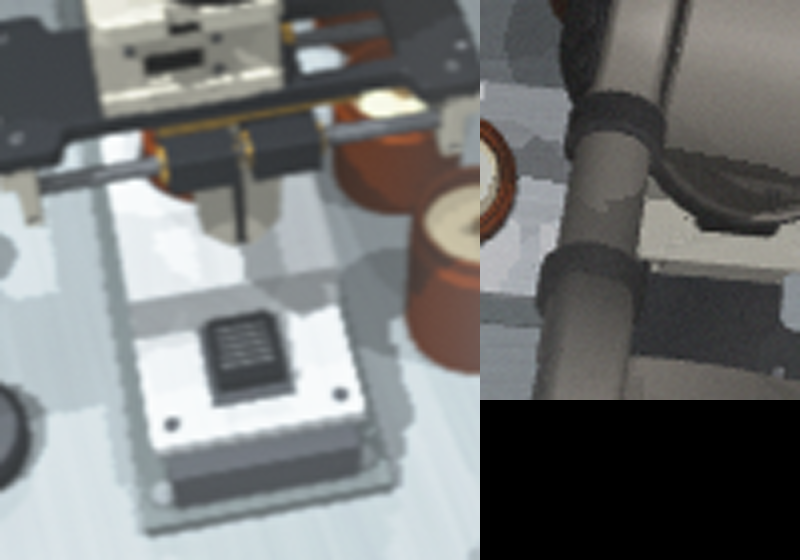

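The side view shows the button at crop (243,350) uncovered. The visible finger ends at about (240,243), but I predicted the TCP at (240,282), so I'll enlarge to find where the tip really is.

Run:
```python
from h import *
d=pickle.load(open("c1.pkl","rb"));e=pickle.load(open("c0.pkl","rb"))
f=lambda q:cv2.resize(q["side"]["image"][195:270,245:295,::-1],None,fx=8,fy=8,interpolation=0)
z=np.hstack([f(d),f(e)])
u=(proj(d["side"],[499.8,-25.3,108])-[245,195]+.5)*8;cv2.circle(z,tuple(int(v) for v in u),5,(0,0,255),1)
cv2.imwrite("pics/c4.png",z)
```

```text
(no output)
```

View pics/c4.png

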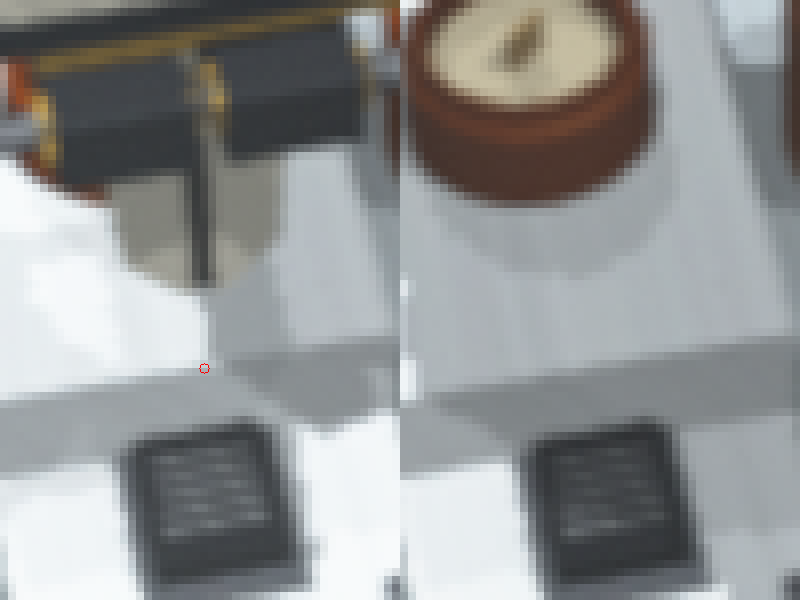

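The tip images about 10 px (18 mm) above the projected TCP. It is either higher or farther forward than reported, so I'll settle it by contact, descending gently and checking which height it touches at.

Call:
{"method": "send_rows", "body": {"moves": [[12,0,0,0],[12,0,0,0],[2,0,0,0],[2,0,0,0],[2,0,0,0],[0,0,0,0]]}}

```text
time: 3.7
tool_pos: [499.2, -25.1, 77.0]
tcp_rot: [0.917, 1.571, -0.74]
contact_force: [0.2, -0.4, -0.7]
grip_width: 0.6
```

Call:
{"method": "send_rows", "body": {"moves": [[4,0,0,0],[4,0,0,0],[3,0,0,0],[2,0,0,0],[2,0,0,0],[0,0,0,0]]}}

```text
time: 4.45
tool_pos: [499.0, -25.1, 61.9]
tcp_rot: [-1.423, 1.571, -3.08]
contact_force: [-0.1, 0.2, -0.3]
grip_width: 0.7
```

Run:
```python
from plant import *
from h import *
o=get_obs();print({k:np.round(v,3) for k,v in o.items() if k in("time","tool_pos","contact_force","grip_width")})
d={"side":capture("side")};e=pickle.load(open("c0.pkl","rb"))
f=lambda q:cv2.resize(q["side"]["image"][200:275,245:295,::-1],None,fx=8,fy=8,interpolation=0)
z=f(d)
u=(proj(d["side"],o["tool_pos"])-[245,200]+.5)*8;cv2.circle(z,tuple(int(v) for v in u),5,(0,0,255),1)
cv2.imwrite("pics/c5.png",z)
```

```text
{'time': np.float64(4.45), 'tool_pos': array([499.033, -25.111,  61.871]), 'contact_force': array([-0.134,  0.178, -0.319]), 'grip_width': np.float64(0.7)}
```

View pics/c5.png

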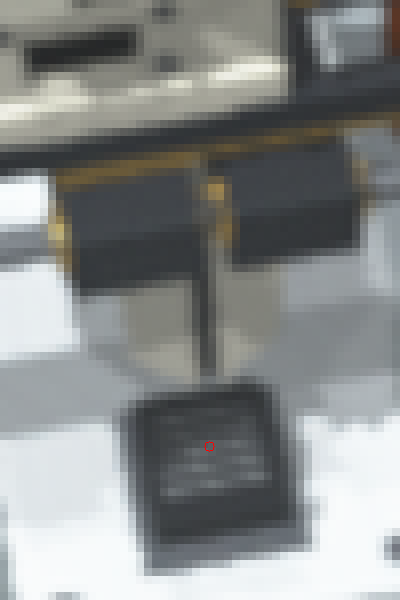

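No contact at 77 rules out a forward offset. The tip sits in front of the push face and above the button, so the fingers end short of the reported TCP. I'll keep descending gently until contact.

Call:
{"method": "send_rows", "body": {"moves": [[2,0,0,0],[2,0,0,0],[2,0,0,0],[2,0,0,0],[0,0,0,0]]}}

```text
time: 5.12
tool_pos: [499.0, -25.1, 53.8]
tcp_rot: [-1.504, 1.57, 3.122]
contact_force: [-1.1, 0.2, 0.4]
grip_width: 0.0
```

Call:
{"method": "send_rows", "body": {"moves": [[2,0,0,0],[2,0,0,0],[2,0,0,0],[2,0,0,0],[0,0,0,0]]}}

```text
time: 5.75
tool_pos: [499.0, -25.1, 45.8]
tcp_rot: [-1.446, 1.57, -3.103]
contact_force: [-0.4, 0.8, -0.5]
grip_width: 0.6
```

Call:
{"method": "send_rows", "body": {"moves": [[2,0,0,0],[2,0,0,0],[2,0,0,0],[0,0,0,0]]}}

```text
time: 6.25
tool_pos: [499.0, -25.1, 39.8]
tcp_rot: [-1.468, 1.57, -3.125]
contact_force: [0.3, -0.1, 0.0]
grip_width: 0.3
```

Run:
```python
from plant import *
from h import *
o=get_obs()
d={"side":capture("side")}
z=cv2.resize(d["side"]["image"][200:275,230:310,::-1],None,fx=8,fy=8,interpolation=2)
for P in (o["tool_pos"],o["tool_pos"]+[0,0,22]):
  u=(proj(d["side"],P)-[230,200]+.5)*8;cv2.circle(z,tuple(int(v) for v in u),5,(0,0,255),1)
cv2.imwrite("pics/c6.png",z)
```

```text
(no output)
```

View pics/c6.png

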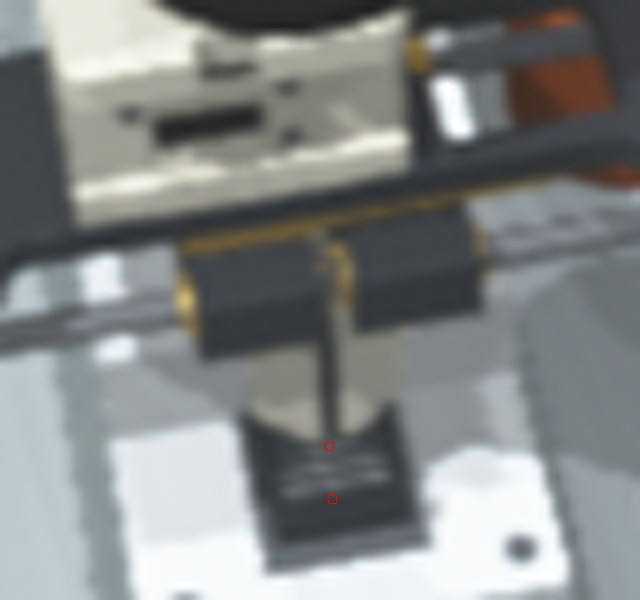

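The tip is at crop (330,440), above the button, whose top centre is near (330,464). It still hangs 9–20 mm up, so I'll continue down.

Call:
{"method": "send_rows", "body": {"moves": [[2,0,0,0],[2,0,0,0],[2,0,0,0],[0,0,0,0]]}}

```text
time: 6.8
tool_pos: [499.0, -25.1, 33.8]
tcp_rot: [-1.586, 1.57, 3.04]
contact_force: [-0.2, -1.2, -0.7]
grip_width: 0.4
```

Call:
{"method": "send_rows", "body": {"moves": [[2,0,0,0],[2,0,0,0],[2,0,0,0],[0,0,0,0]]}}

```text
time: 7.3
tool_pos: [499.0, -25.1, 27.8]
tcp_rot: [-1.414, 1.57, -3.071]
contact_force: [0.8, -0.4, 0.5]
grip_width: 0.5
```

Call:
{"method": "send_rows", "body": {"moves": [[2,0,0,0],[0,0,0,0],[2,0,0,0],[0,0,0,0]]}}

```text
time: 7.8
tool_pos: [499.0, -25.1, 23.9]
tcp_rot: [-1.397, 1.571, -3.054]
contact_force: [-0.5, -0.6, -0.3]
grip_width: 0.4
```

Run:
```python
from plant import *
from h import *
o=get_obs()
d={"side":capture("side"),"top":capture("top")};pickle.dump(d,open("c2.pkl","wb"))
z=cv2.resize(d["side"]["image"][200:275,230:310,::-1],None,fx=8,fy=8,interpolation=2)
cv2.imwrite("pics/c7.png",z)
```

```text
(no output)
```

View pics/c7.png

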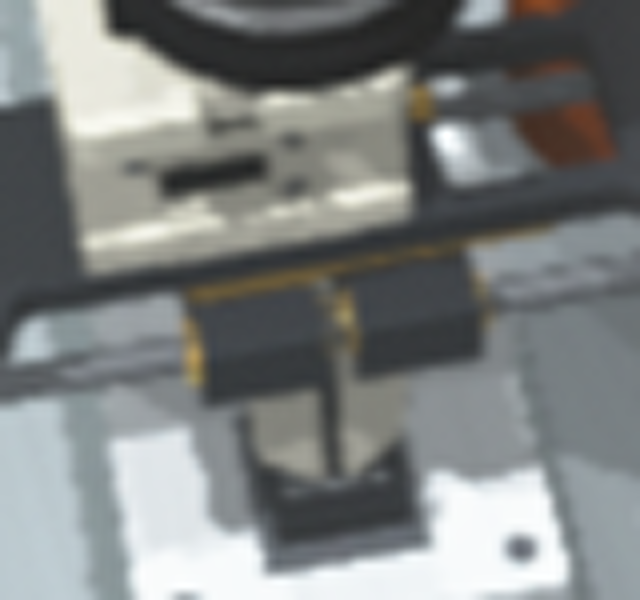

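The tip is now at (333,482), moving 2.6 px/mm as expected, and should touch within about 6 mm. The jaw carriers stay at least 31 mm above the tip, so they clear the block's top.

Call:
{"method": "send_rows", "body": {"moves": [[2,0,0,0],[0,0,0,0],[2,0,0,0],[0,0,0,0]]}}

```text
time: 8.4
tool_pos: [499.3, -25.2, 20.1]
tcp_rot: [1.185, 1.57, -0.472]
contact_force: [-0.0, 0.2, 2.5]
grip_width: 0.1
```

Call:
{"method": "send_rows", "body": {"moves": [[2,0,0,0],[0,0,0,0],[0,0,0,0]]}}

```text
time: 8.78
tool_pos: [499.3, -25.2, 18.1]
tcp_rot: [1.297, 1.57, -0.36]
contact_force: [0.5, 0.1, 2.9]
grip_width: 0.2
```

Contact: 2.5 N, then 2.9 N, matching the button spring with its top at reading ≈20.5. Fully down should be ≈12.5.

Call:
{"method": "send_rows", "body": {"moves": [[2,0,0,0],[2,0,0,0],[1,0,0,0],[0,0,0,0],[0,0,0,0]]}}

```text
time: 9.4
tool_pos: [499.2, -25.1, 13.1]
tcp_rot: [1.265, 1.57, -0.392]
contact_force: [-0.5, -0.2, 4.2]
grip_width: 0.4
```

Call:
{"method": "send_rows", "body": {"moves": [[1,0,0,0],[0,0,0,0],[0,0,0,0]]}}

```text
time: 9.78
tool_pos: [499.3, -25.2, 12.5]
tcp_rot: [1.3, 1.57, -0.357]
contact_force: [-0.9, 0.4, 9.3]
grip_width: 0.5
```

The button is bottomed (9.3 N). Now I'll push along the rail, starting small.

Call:
{"method": "send_rows", "body": {"moves": [[0,0,-4,0],[0,0,-4,0],[0,0,-4,0],[0,0,-4,0],[0,0,-4,0],[0,0,0,0]]}}

```text
time: 10.52
tool_pos: [501.2, -5.3, 12.5]
tcp_rot: [1.123, 1.57, -0.534]
contact_force: [0.1, -0.2, 7.9]
grip_width: 0.3
```

Call:
{"method": "send_rows", "body": {"moves": [[0,0,-8,0],[0,0,-8,0],[0,0,-8,0],[0,0,-8,0],[0,0,-8,0],[0,0,-8,0]]}}

```text
time: 11.28
tool_pos: [505.9, 42.0, 12.5]
tcp_rot: [1.087, 1.568, -0.57]
contact_force: [0.8, -3.7, 6.6]
grip_width: 0.3
```

Call:
{"method": "send_rows", "body": {"moves": [[0,0,-9,0],[0,0,-9,0],[0,0,-9,0],[0,0,-9,0],[0,0,-9,0],[0,0,-9,0],[0,0,-9,0],[0,0,-9,0]]}}

```text
time: 12.28
tool_pos: [512.6, 113.8, 12.5]
tcp_rot: [1.276, 1.568, -0.38]
contact_force: [2.6, -3.1, 5.2]
grip_width: 0.3
```

Call:
{"method": "send_rows", "body": {"moves": [[0,0,-6,0],[0,0,-6,0],[0,0,-6,0],[0,0,-4,0]]}}

```text
time: 12.78
tool_pos: [514.5, 135.8, 12.5]
tcp_rot: [1.357, 1.568, -0.3]
contact_force: [2.7, -3.2, 6.2]
grip_width: 0.3
```

Call:
{"method": "send_rows", "body": {"moves": [[0,1,-3,0],[0,0,-3,0],[0,0,-2,0],[0,0,-2,0]]}}

```text
time: 13.28
tool_pos: [515.4, 145.0, 12.5]
tcp_rot: [0.502, 1.569, -1.154]
contact_force: [0.2, -6.4, 8.1]
grip_width: 0.6
```

Call:
{"method": "send_rows", "body": {"moves": [[0,0,-2,0],[0,0,-2,0],[0,0,0,0]]}}

```text
time: 13.65
tool_pos: [515.7, 149.2, 12.5]
tcp_rot: [0.636, 1.569, -1.02]
contact_force: [-0.4, -4.6, 7.2]
grip_width: 0.1
```

Call:
{"method": "send_rows", "body": {"moves": [[0,0,-2,0],[0,0,-2,0],[0,0,-2,0],[0,0,0,0]]}}

```text
time: 14.15
tool_pos: [516.0, 152.6, 12.5]
tcp_rot: [0.037, 1.566, -1.62]
contact_force: [-1.8, -16.8, 9.9]
grip_width: 0.7
```

Force rose to 16.8 N and motion stalled at 178.5 mm, which is 168 plus about 10 of slack. I'll check by eye before releasing.

Run:
```python
from plant import *
from h import *
d={n:capture(n) for n in("side","top")}
a=cv2.resize(d["side"]["image"][90:290,190:330,::-1],None,fx=3,fy=3,interpolation=2)
b=cv2.resize(d["top"]["image"][150:290,80:206,::-1],None,fx=3,fy=3,interpolation=2)
z=np.zeros((600,800,3),np.uint8);z[:,:420]=a;z[:420,420:798]=b;cv2.imwrite("pics/c8.png",z)
```

```text
(no output)
```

View pics/c8.png

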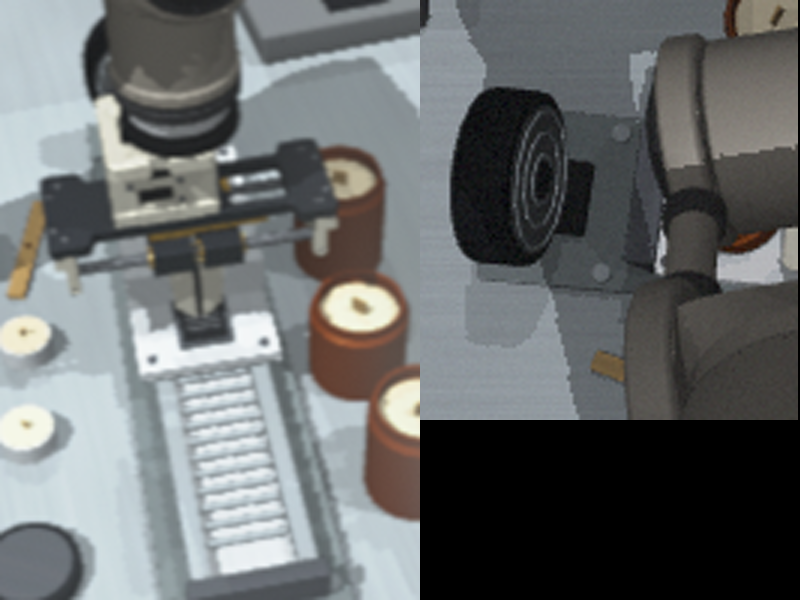

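The carriage has slid to the end by the fan: the button is at crop (203,322), the toothed rail is exposed behind it, and the bystanders are in place. I'll ease the push and lift straight up.

Call:
{"method": "send_rows", "body": {"moves": [[0,0,1,0],[-3,0,0,0],[-4,0,0,0],[-6,0,0,0],[-15,0,0,0],[-30,0,0,0],[-45,0,0,0],[-45,0,0,0]]}}

```text
time: 15.25
tool_pos: [514.9, 155.0, 160.4]
tcp_rot: [-1.294, 1.568, -2.951]
contact_force: [-0.1, 0.9, 0.0]
grip_width: 0.4
```

Call:
{"method": "send_rows", "body": {"moves": [[-30,0,30,0],[0,0,55,0],[0,0,55,0],[0,0,55,0],[0,0,55,0],[0,0,40,0],[0,0,0,0],[0,0,0,0]]}}

```text
time: 16.25
tool_pos: [490.3, -133.1, 189.5]
tcp_rot: [-2.149, 1.569, 2.477]
contact_force: [0.6, 0.1, -0.2]
grip_width: 0.5
```

Run:
```python
from plant import *
from h import *
o=get_obs();print(o["time"],o["tool_pos"],o["contact_force"],abs(o["dq"]).max())
d={n:capture(n) for n in("side","top")};pickle.dump(d,open("c3.pkl","wb"))
a=cv2.resize(d["side"]["image"][90:290,190:330,::-1],None,fx=3,fy=3,interpolation=2)
b=cv2.resize(d["top"]["image"][150:290,80:206,::-1],None,fx=3,fy=3,interpolation=2)
z=np.zeros((600,800,3),np.uint8);z[:,:420]=a;z[:420,420:798]=b;cv2.imwrite("pics/c9.png",z)
```

```text
16.25 [ 490.34313482 -133.12793827  189.45714943] [ 0.61884547  0.07052096 -0.23872531] 0.022132658902971145
```

View pics/c9.png

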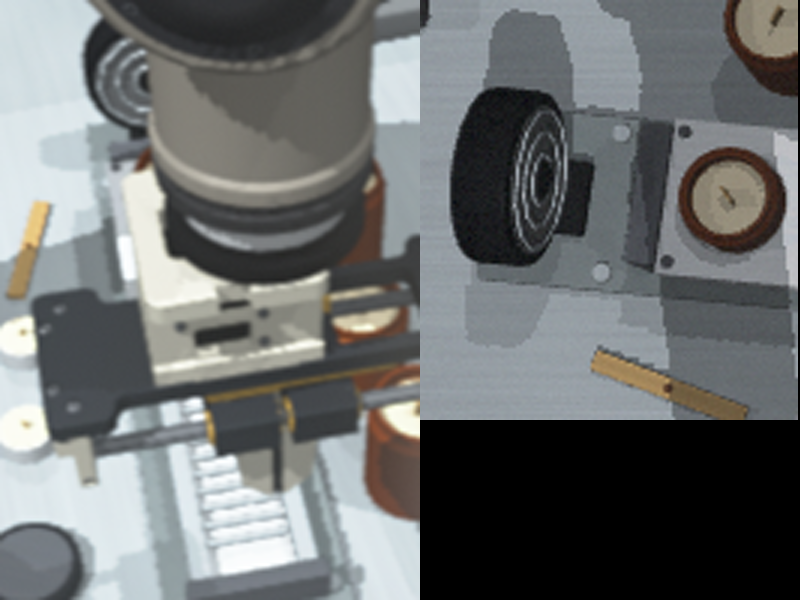

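The block sits flush against the stop and the jar is upright in its well at crop (732,199). I'll check the travel numerically, then hand in.

Run:
```python
from h import *
d=pickle.load(open("c3.pkl","rb"));e=pickle.load(open("c0.pkl","rb"))
a=atz(d["top"],((732-420)/3+80-.4,199/3+150-.4),107);print(a,a-[507.3,80.9,107],np.linalg.norm(a-[507.3,80.9,107]))
g=[cv2.cvtColor(q["top"]["image"],6)[222:248,240:256] for q in(d,e)]
b=cv2.resize(d["top"]["image"][190:260,160:300,::-1],None,fx=5,fy=5,interpolation=2);cv2.imwrite("pics/c10.png",b)
```

```text
[523.31341466 244.25570696 107.        ] [ 16.01341466 163.35570696   0.        ] 164.13871099368222
```

View pics/c10.png

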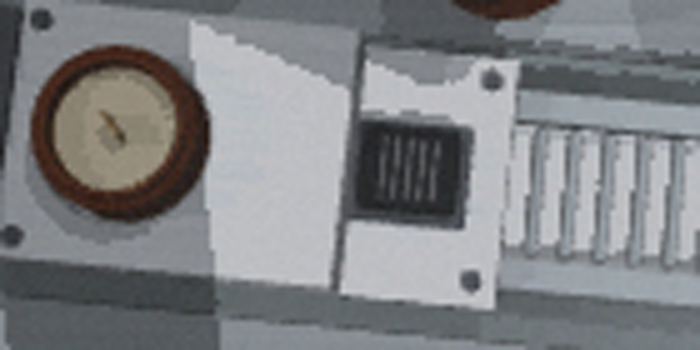

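Run:
```python
from h import *
c=pickle.load(open("c3.pkl","rb"))["top"]
for z,p,q in((46,(562,171),(491,80)),(46,(547,371),(471,281)),(78,(124,110),(41,19)),(78,(100,327),(11,236)),(60,(488,263),(412,171))):
    a=atz(c,(p[0]/5+229.6,p[1]/5+179.6),z);b=atz(c,(q[0]/5+159.6,q[1]/5+189.6),z);print(np.linalg.norm(b-a).round(1))
```

```text
167.6
167.3
167.1
166.9
166.0
```

All marks moved about 167 mm, so the carriage is home. Handing in.

```bash
python3 -c "
from plant import *
close_job()
print(get_obs()['contact_force'])"
```

```text
the job is handed in; nothing more can be done
the job is handed in; nothing more can be done
```

The candle jar is at the cooling end of its slide and I handed the job in at about 16 s. I pressed the lock button fully down with the shut fingertips and pushed the carriage until it met the end stop. Then I lifted off and backed well clear.

**Checks that agreed:**
- **Button:** the push force followed the spring, from 2.5 N at first touch to 9 N once it bottomed.
- **End stop:** force rose to about 17 N and the carriage stalled there.
- **Travel:** screws and the button in the last top view moved 166.0–167.6 mm, against a full 168 mm.
- **Scene:** the block sits against the stop, the jar is upright in its well, and the bystanders in view look undisturbed.

**Checks that disagreed or were weaker:**
- **Tip height:** the fingertips touched the button about 40 mm above the reported tool position. I found the real height by a slow descent until contact.
- **Jar travel:** the jar rim alone gave 164 mm. I trusted the marks on the carriage instead.
- **Button up:** I judged this only by its look in the final picture and by the fingers being clear. I did not measure it.

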